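# Seat a potted module in its test socket and lock it

### The arm

A 6-joint arm with a two-finger parallel gripper is mounted at the origin on the work surface. World frame = base frame: x ahead of the robot, y to its left, z up, the work surface at z = 0. Lengths are in m, angles in rad, forces in N, time in s.
With the tool pointing down it reaches from about 0.35 to 0.975 m from the base axis. Payload 4.9 kg.
Tool frame: the origin (TCP) lies midway between the tips of the shut fingers; the grasp point (between the pads) lies 19 mm behind it; z points along the fingers, y is the line along which they close (so a half turn about z gives the same grasp; the last joint's range is limited). The gripper opens to 85 mm and grips with 20 to 120 N. Pads are 22 mm wide; open, the fingers measure 114 mm over their backs; the gripper's body (76 mm by 85 mm) begins 54 mm behind the grasp point. The pads swing forward as they close: fully open they stand 13 mm farther back than shut.
Start: joints at [-1.354, 0.053, 1.613, -0, 1.476, -0.119], TCP at [0.206, -0.59, 0.211] pointing down, gripper open.
Joint ranges: [-3.01, 3.01], [-1.01, 2.22], [0.06, 2.58], [-1.02, 4.17], [0.09, 2.62], [-3.14, 3.14]. Speed limits (rad/s): [2.57, 2.57, 3.14, 3.14, 3.14, 3.14].

### API

Orientations are given as a unit quaternion [w, x, y, z].
In Python, from plant import state, grab_frame, job_done, cut_out, place_of gives the robot as it stands.
- The arm moves only by the tool jog_arm, never from a script. Its argument "motion" is text: rows parted by semicolons, each of 7 numbers parted by spaces: the opening in per cent of the stroke, from 0 (shut) to 100 (fully open), then the shift along the tool's x, y, z as a fraction of full scale, then the turn, a rotation vector about the tool's x, y, z as a fraction of full scale. A call has exactly 5 rows; each row is the pose to reach, as a shift and turn from the pose commanded when the call began, along the tool's axes at that moment; what a row does not reach only later rows make up. Full scale, the value 1, is 50 cm for a shift and 1.5 rad for a turn. A row lasts 1/8 s, in which the tool goes at most 62.5 mm and 10.7 degrees, less where a joint would pass 70% of its speed; a pose out of reach is approached as far as the arm can. A call with a number of a shift or a turn outside -1 to 1 is refused whole. A call with a gripper value outside its range is refused whole. The fingers move at their own pace and stop on an object; the grip force is fixed at half the most. Time passes only in rows, so rows that repeat a pose let the fingers close, or fill a call up. It gives the time, the measured TCP pose, the force, the opening and the grip force at its end, in the units of the state.
- state(): the state, without advancing time (a new reading comes with each control period).
- grab_frame(name): name is "scene" or "side" or "wrist"; returns a dict with "color" (480x640x3 uint8, red, green, blue), "range_z" (480x640 float32, m along the optical axis (not along the pixel's ray), 0 where there is no reading), "intrinsics" (3x3 intrinsics, pixels), "world_from_camera" (4x4, takes a point from camera to world coordinates). Camera axes: x right, y up, looking along -z (the intrinsics and any distortion apply to the point x, -y, -z); pixel columns grow to the right and rows downward; lengths in m; the calibration is good to about 2 mm. A picture is of the moment at which its call begins.
- job_done(): hands the job in; it is judged then, once.
Trained networks look in the newest picture that a camera, given by its name, has taken for a name from the list of things; names that differ only in an ending like _2 or _b are one class to them, and where a whole thing is asked for, a point or a joint stands for the part that bears it (a point fixed in the world has none). Each returns a list of dicts, best first, with "p" (0 to 1); they miss things now and then, are a little off and sometimes report something else, mostly with a low value. They report only what shows in the picture. A call takes as long as a camera call.
- cut_out(camera, thing): "pixels" (480x640 bool, what is visible of it).
- place_of(camera, thing): "at" ([x, y, z] in m, in world coordinates, good to about 4 mm: a listed point, or the origin of a listed thing).
The state is a dict: "time": time; "joint_pos": joint angles; "joint_vel": joint speeds; "joint_efforts": joint torques, N m; "tool_pos": TCP position; "tool_rot": TCP orientation; "contact_force": force on the tool from outside, world axes, zero at the start; "ft_torque": the same for the moment, N m; "gripper_width": opening from 0.0 (shut) to 1.0 (fully open); "grasp_force": force on a finger pad.
Only numpy, scipy, OpenCV 4.12 (cv2) and the standard library are available. Lean on these libraries where they do the work, as an engineer would, in place of code of your own. Each camera call takes 0.05 s, during which the arm holds its last target. There are 200 camera calls.

### The job

Lift the cast black module out of the open grey metal mould, drop it upright into the pocket of the white test socket until it sits fully home, then swing the socket's steel locking lever over it until it is fully shut. Leave the other things on the bench where they are.

Things in the scene. Friction and masses are not known exactly. Their poses are not given: they have to be found in the camera images.
- module: Cast module: loose black resin block 56 (x) x 36 (y) x 40 (z) mm, 0.1 to 0.2 kg, two small brass discs on top. Origin: centre of its underside, z up. It starts upright in the mould's cavity, its x along the mould's x, standing 22 mm proud of the mould's top. It fits the socket either way round (half a turn makes no difference).
- mould: Open casting mould, fixed: dark grey metal block 116 (x) x 92 (y) x 26 (z) mm with a cavity in its middle, 61 (x) x 41 (y) mm, 18 mm deep (floor 8 mm above the bench). Two dowel pins, 8 mm thick and 7 mm high, stand on its top at opposite corners (x, y = 47, 35 and -47, -35 mm). Origin: centre of its underside, z up.
- socket: Test socket, fixed: white plastic block 24 mm high, x -45 to 70 mm, 70 mm wide in y. Pocket over the origin, open to the top, 61 (x) x 41 (y) mm, 16 mm deep; a seated module's top is 48 mm above the bench. At the +x end two steel cheeks (x 48 to 68 mm, 60 mm high, 30 mm over their outsides) carry the lever. Origin: centre of the underside below the pocket, z up.
- socket_pocket (a point): Centre of the pocket's floor, 8 mm above the bench; axes as the socket's.
- lever_hinge (a point): Middle of the lever's hinge axis, 58 mm from the pocket's centre along the socket's +x and 52 mm above the bench; the axis runs along the socket's y. Axes as the socket's.
- lever (a joint): Angle (rad) of the locking lever, a flat steel strap 16 mm wide, 4 mm thick, with a cross bar 120 mm from the hinge. 0: fully shut on its stop, level, pointing to the socket's -x, 2 mm over a seated module. Grows as it swings up: 1.57 upright, 2.4 leaning back to +x (end stop). Starts at 1.9 to 2.25. Light friction (about 1 N at the bar); it stays where it is left, nothing clicks.
- lever_bar (a point): Middle of the lever's cross bar, a round steel bar 10 mm thick and 44 mm long, parallel to the hinge axis, 120 mm from it. With the lever shut it lies 62 mm from the pocket's centre on the socket's -x side, clear of the block, 52 mm above the bench.
- capacitor_large: Bystander: black capacitor can standing upright, 36 mm across, 66 mm high. Origin: centre of its underside.
- capacitor_small: Bystander: black capacitor can standing upright, 30 mm across, 50 mm high. Origin: centre of its underside.
- transformer: Bystander: green transformer with copper winding, about 86 (x) x 58 (y) x 66 mm. Origin: centre of its underside.
- spool: Bystander: copper wire spool standing on its end, 60 mm across, 46 mm high. Origin: centre of its underside.
- screwdriver: Bystander: screwdriver lying on the bench, 180 mm long along its x.
- spare_relay: Bystander: small grey relay, 28 x 22 x 34 mm, standing on the bench; not the module. Origin: centre of its underside.

How it is judged:
On the way:
1. the module sits fully home in the socket's pocket while the lever is still open (z of module in the frame of socket between 0.005 and 0.011 m and horizontal distance between module and socket_pocket below 0.005 m and angle between module's own z axis and vertical below 0.1 rad and angle between the x axis of module and the x axis of socket, either way round below 0.15 rad and value of joint lever above 0.5 rad), for 0.2 s.
At the end, for the whole second after the job is handed in: The module is upright and at rest in the socket's pocket, its underside within 3 mm of the pocket floor, within 5 mm of the pocket's centre and 0.15 rad of its axes (either way round), and the lever is shut to within 0.08 rad of its stop (z of module in the frame of socket between 0.005 and 0.011 m and horizontal distance between module and socket_pocket below 0.005 m and angle between module's own z axis and vertical below 0.1 rad and angle between the x axis of module and the x axis of socket, either way round below 0.15 rad and value of joint lever below 0.08 rad and linear speed of module below 0.02 m/s); the robot touches nothing.
It fails at once if a bystander is moved by more than 30 mm (distance of any of capacitor_large, capacitor_small, transformer, spool, screwdriver, spare_relay from where it was at the start of the episode above 0.03 m).
It also fails if it takes over 61 s, if anything falls off the work surface, if the arm or the gripper's body presses on something with over 40 N, if the wrist force passes 120 N, or if a joint passes its speed limit or range.

## Working session

There is one attempt and no reset: what is moved stays moved. The work goes in short steps, Python scripts to look and compute and a tool call to move; the robot and the scene stay as the last step left them, time stands still between calls to the robot, and variables do not carry over. Pictures are saved under pics/ and viewed, at most 10 in all, crops included, and the job is handed in when it is done.

Besides the shell and the picture viewer there is one more tool, called after "Request:" as name(argument=value, ...) on one line, values as JSON. jog_arm: Moves the arm, as the interface text tells. Shift numbers are shares of 50 cm and turn numbers shares of 1.5 rad, none past 1 either way. Its arguments: {"type":"object","properties":{"motion":{"type":"string"}},"required":["motion"]}

```bash
mkdir -p pics; ls; python3 - <<'E'
from plant import *
import cv2,numpy as np
s=state();print(s)
for c in("scene","side"):
    f=grab_frame(c);cv2.imwrite(f"pics/{c}0.png",f["color"][...,::-1]);print(c,f["world_from_camera"].round(3).tolist())
    for t in("module","mould","socket","socket_pocket","lever_hinge","lever_bar","capacitor_large","capacitor_small","transformer","spool","screwdriver","spare_relay"):
        print(t,[(round(float(d["p"]),2),np.round(d["at"],3).tolist()) for d in place_of(c,t)[:2]])
print(state()["time"])
E
```

```text
pics
{'time': 0.0, 'joint_pos': array([-1.35400564e+00,  5.33646811e-02,  1.61430391e+00, -1.50626470e-05,
        1.47598584e+00, -1.18985866e-01]), 'joint_vel': array([ 0.001065  , -0.00035778, -0.00044817,  0.0017436 ,  0.00036261,
       -0.00018801]), 'joint_efforts': array([ 2.13524768e-04, -3.93682516e+01, -3.70176458e+01,  5.15123781e-05,
        7.19954580e-03,  1.02921396e-05]), 'tool_pos': array([ 0.20579941, -0.58944095,  0.20995228]), 'tool_rot': array([-1.02929125e-03,  9.85939191e-01,  1.67101312e-01, -5.78807189e-05]), 'contact_force': array([ 0.14467731,  1.17281327, -0.30248402]), 'ft_torque': array([-0.00763118,  0.04225882, -0.0180593 ]), 'grasp_force': 0.0, 'gripper_width': 0.9978277266454374}
scene [[0.477, -0.682, 0.554, 1.145], [0.879, 0.366, -0.307, -0.368], [0.006, 0.633, 0.774, 0.929], [0.0, 0.0, 0.0, 1.0]]
module [(0.57, [0.517, -0.131, 0.003])]
mould [(0.81, [0.518, -0.133, 0.004]), (0.19, [0.518, -0.13, 0.005])]
socket [(0.73, [0.525, 0.137, 0.001])]
socket_pocket [(0.6, [0.52, 0.137, 0.009])]
lever_hinge [(0.81, [0.513, 0.197, 0.052])]
lever_bar [(0.65,
[... 452 characters left out ...]
ide [[-0.999, 0.005, -0.049, 0.49], [-0.043, -0.569, 0.821, 0.781], [-0.024, 0.822, 0.569, 0.617], [0.0, 0.0, 0.0, 1.0]]
module [(0.88, [0.518, -0.132, 0.008]), (0.48, [0.517, 0.196, 0.055])]
mould [(0.56, [0.514, -0.135, 0.002])]
socket [(0.92, [0.518, 0.139, 0.001])]
socket_pocket [(0.85, [0.518, 0.14, 0.006])]
lever_hinge [(0.65, [0.515, 0.196, 0.052])]
lever_bar [(0.83, [0.512, 0.25, 0.156])]
capacitor_large [(0.72, [0.7, -0.185, 0.0])]
capacitor_small [(0.95, [0.454, 0.009, 0.001])]
transformer [(0.72, [0.72, -0.005, -0.004])]
spool [(0.58, [0.587, -0.389, -0.001])]
screwdriver [(0.8, [0.374, -0.335, -0.001]), (0.5, [0.584, -0.391, 0.002])]
spare_relay [(0.8, [0.406, 0.358, 0.001])]
1.3
```

```bash
cat > h.py <<'E'
from plant import *
import cv2,numpy as np
def cloud(f):
    K=np.array(f["intrinsics"]);z=f["range_z"];v,u=np.mgrid[:480,:640]
    p=np.stack([(u-K[0,2])/K[0,0]*z,-(v-K[1,2])/K[1,1]*z,-z],-1)
    T=np.array(f["world_from_camera"]);p=p@T[:3,:3].T+T[:3,3];p[z==0]=np.nan;return p
def rect(P,c,r,z0,z1,m=None):
    with np.errstate(invalid="ignore"):
        k=(np.hypot(P[...,0]-c[0],P[...,1]-c[1])<r)&(P[...,2]>z0)&(P[...,2]<z1)
    if m is not None:k&=m
    q=P[k]
    if len(q)<10:return None
    (x,y),(w,h),a=cv2.minAreaRect((q[:,:2]*1000).astype(np.float32))
    if w<h:w,h,a=h,w,a+90
    return len(q),np.round([x,y,w,h,(a+90)%180-90],1).tolist(),round(float(np.median(q[:,2])),4)
E
python3 - <<'E'
from h import *
for c in("scene","side"):
    f=grab_frame(c);P=cloud(f)
    print(c,"mod",rect(P,(.518,-.132),.045,.043,.053),"mould",rect(P,(.518,-.132),.08,.022,.0285))
    print("sock",rect(P,(.518,.15),.09,.0215,.0265))
    d=cut_out(c,"lever_bar")
    if d:
        m=d[0]["pixels"].astype(bool);print("lev",d[0]["p"],m.sum(),rect(P,(.514,.25),.06,.14,.17,m),rect(P,(.514,.22),.09,.07,.2))
E
python3 -c "
import cv2,numpy as np
a=cv2.imread('pics/scene0.png');b=cv2.imread('pics/side0.png')
cv2.imwrite('pics/a.png',cv2.resize(np.vstack([a,b]),(400,600)) if 0 else cv2.resize(np.hstack([a,b]),(800,300)))"
```

```text
scene mod (288, [516.0, -134.4, 55.7, 38.6, 86.0], 0.0492) mould (793, [514.8, -133.3, 117.1, 96.6, 84.8], 0.0267)
sock (438, [519.5, 149.2, 116.6, 71.7, -85.6], 0.0244)
lev 0.88 306 (94, [512.8, 246.6, 39.4, 17.3, 1.2], 0.1576) (265, [514.5, 228.7, 54.8, 43.9, -80.1], 0.1262)
side mod (264, [515.6, -129.9, 61.1, 35.5, 85.7], 0.0473) mould (933, [516.3, -131.5, 120.9, 92.1, 85.6], 0.0254)
sock (1068, [519.7, 152.8, 118.6, 70.0, -85.3], 0.0236)
lev 0.72 504 (243, [511.3, 253.3, 42.7, 13.1, 5.8], 0.1594) (432, [513.3, 234.3, 51.4, 42.8, -84.2], 0.1549)
```

View pics/scene0.png

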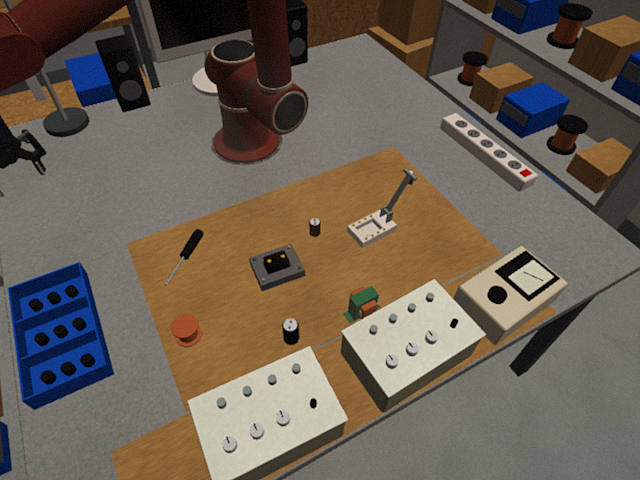

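View pics/side0.png

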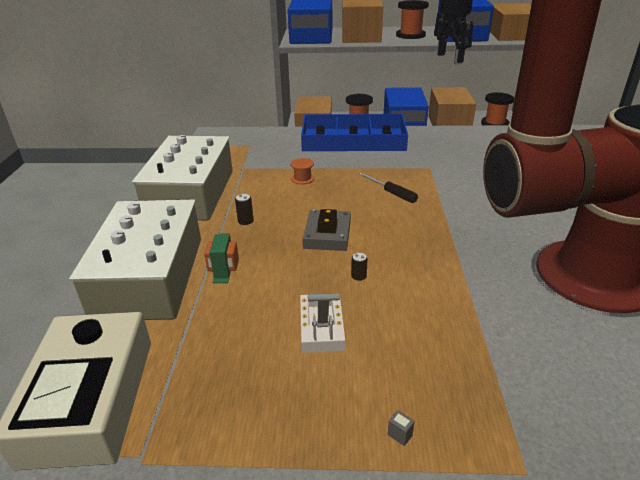

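```bash
cat >> h.py <<'E'
from scipy.spatial.transform import Rotation as R
def plan(p,yaw,tilt=None):
    """shift/turn fractions from the present pose to TCP p, pointing down with tool x at yaw (deg)"""
    s=state();q=s["tool_rot"];R0=R.from_quat([q[1],q[2],q[3],q[0]])
    R1=R.from_euler("z",yaw,degrees=True)*R.from_euler("x",180,degrees=True)
    if tilt is not None:R1=R.from_rotvec(tilt)*R1
    print("t",round(s["time"],2),"tcp",s["tool_pos"].round(4),"yaw",R0.as_matrix()[:2,0].round(4),"F",s["contact_force"].round(1),"w",round(s["gripper_width"],3),round(s["grasp_force"],1))
    print("shift",(R0.inv().apply(np.array(p)-s["tool_pos"])/.5).round(4),"turn",((R0.inv()*R1).as_rotvec()/1.5).round(4))
E
python3 - <<'E'
from h import *
plan((.516,-.132,.16),85.5)
plan((.40,-.35,.19),52)
E
```

```text
t 1.5 tcp [ 0.206  -0.5901  0.2112] yaw [0.9441 0.3295] F [-0.3 -0.4  0.6] w 1.001 0.0
shift [ 0.8873 -0.6607  0.1024] turn [ 0.    -0.    -0.771]
t 1.5 tcp [ 0.206  -0.5901  0.2112] yaw [0.9441 0.3295] F [-0.3 -0.4  0.6] w 1.001 0.0
shift [ 0.5246 -0.3255  0.0425] turn [ 0.     -0.     -0.3812]
```

Request:
jog_arm(motion="100 0.887 -0.661 0.10 0 0 -0.771; 100 0.887 -0.661 0.10 0 0 -0.771; 100 0.887 -0.661 0.10 0 0 -0.771; 100 0.887 -0.661 0.10 0 0 -0.771; 100 0.887 -0.661 0.10 0 0 -0.771")

```text
time: 2.12
tool_pos: [0.3812, -0.3306, 0.1832]
tool_rot: [0.0, 0.802, 0.597, 0.0]
contact_force: [1.1, -0.8, 0.1]
gripper_width: 1.001
grasp_force: 0.0
```

```bash
python3 - <<'E'
from h import *
plan((.516,-.132,.16),85.5)
E
```

```text
t 2.12 tcp [ 0.3812 -0.3306  0.1832] yaw [0.2876 0.9577] F [ 1.1 -0.8  0.1] w 1.001 0.0
shift [0.458  0.144  0.0463] turn [ 0.0006  0.0003 -0.1422]
```

Request:
jog_arm(motion="100 0.458 0.144 0.046 0 0 -0.142; 100 0.458 0.144 0.046 0 0 -0.142; 100 0.458 0.144 0.046 0 0 -0.142; 100 0.458 0.144 0.046 0 0 -0.142; 100 0.458 0.144 0.046 0 0 -0.142")

```text
time: 2.75
tool_pos: [0.5172, -0.1314, 0.1596]
tool_rot: [-0.001, 0.735, 0.679, 0.0]
contact_force: [-0.8, -1.0, 0.2]
gripper_width: 0.997
grasp_force: 0.0
```

```bash
python3 - <<'E'
from h import *
plan((.516,-.132,.16),85.5)
f=grab_frame("wrist");cv2.imwrite("pics/w0.png",f["color"][...,::-1]);P=cloud(f)
print(f["world_from_camera"].round(3).tolist())
print(rect(P,(.516,-.132),.045,.042,.053),rect(P,(.516,-.132),.085,.0225,.0285))
print(place_of("wrist","module")[:1],place_of("wrist","mould")[:1])
E
```

```text
t 2.75 tcp [ 0.5172 -0.1314  0.1596] yaw [0.079  0.9969] F [-0.8 -1.   0.2] w 0.997 0.0
shift [-0.0013 -0.0024 -0.0008] turn [-0.0005 -0.0005 -0.0004]
[[0.997, 0.076, 0.023, 0.522], [-0.079, 0.955, 0.287, -0.058], [-0.0, -0.288, 0.958, 0.323], [0.0, 0.0, 0.0, 1.0]]
(4103, [514.7, -132.8, 56.3, 35.8, 85.8], 0.0482) (14242, [515.1, -132.4, 116.3, 92.2, 85.4], 0.0262)
[{'at': [0.5142, -0.1323, 0.0099], 'p': 0.56}] []
```

View pics/w0.png

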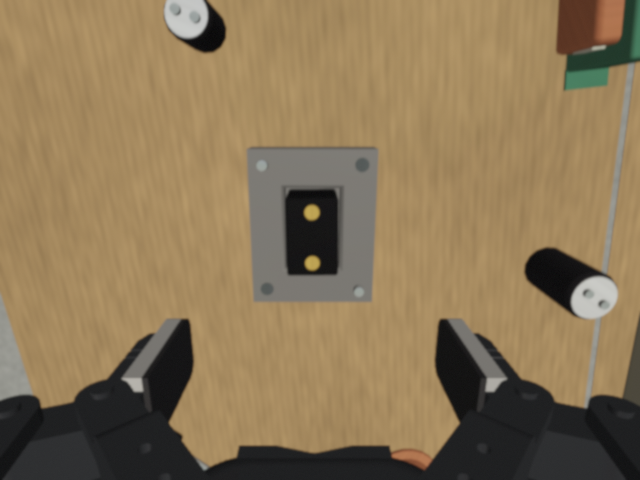

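Request:
jog_arm(motion="100 -0.003 -0.005 0.10 0 0 -0.002; 100 -0.003 -0.005 0.20 0 0 -0.002; 100 -0.003 -0.005 0.24 0 0 -0.002; 100 -0.003 -0.005 0.263 0 0 -0.002; 100 -0.003 -0.005 0.263 0 0 -0.002")

```text
time: 3.52
tool_pos: [0.5132, -0.1365, 0.0285]
tool_rot: [-0.0, 0.736, 0.677, -0.0]
contact_force: [-0.5, -0.8, 0.1]
gripper_width: 0.999
grasp_force: 0.0
```

Request:
jog_arm(motion="0 0 0 0 0 0 0; 0 0 0 0 0 0 0; 0 0 0 0 0 0 0; 0 0 0 0 0 0 0; 0 0 0 0 0 0 0")

```text
time: 4.15
tool_pos: [0.5137, -0.1356, 0.0287]
tool_rot: [0.0, 0.735, 0.678, 0.0]
contact_force: [0.1, -0.2, -0.0]
gripper_width: -0.003
grasp_force: 0.0
```

```bash
python3 - <<'E'
from h import *
plan((.515,-.132,.03),85.5)
f=grab_frame("side");g=grab_frame("wrist")
a=cv2.resize(f["color"][150:300,230:430],(533,400),interpolation=cv2.INTER_CUBIC)
cv2.imwrite("pics/s1.png",np.hstack([a,cv2.resize(g["color"],(533,400))])[:, :,::-1][:, :1066] if 0 else cv2.resize(np.hstack([a,cv2.resize(g["color"],(533,400))]),(800,300))[...,::-1])
print(rect(cloud(g),(.515,-.132),.07,.04,.06))
E
```

```text
t 4.15 tcp [ 0.5137 -0.1356  0.0287] yaw [0.0813 0.9967] F [ 0.1 -0.2 -0. ] w -0.003 0.0
shift [ 0.0075  0.002  -0.0026] turn [ 0.0001  0.     -0.0019]
(7511, [515.2, -127.9, 46.7, 36.2, 86.1], 0.0483)
```

View pics/s1.png

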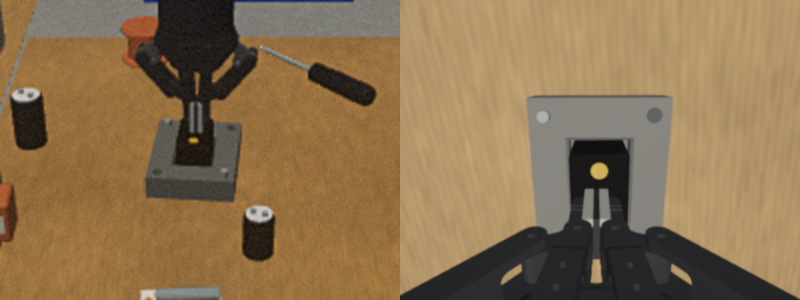

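```bash
python3 - <<'E'
from h import *
s=state();print(s["joint_pos"].round(4))
for c in("wrist","side"):
    f=grab_frame(c);P=cloud(f);Q=P.reshape(-1,3)
    for z in np.arange(.04,.13,.01):
        with np.errstate(invalid="ignore"):
            k=(abs(Q[:,0]-.515)<.03)&(abs(Q[:,1]+.135)<.045)&(Q[:,2]>z)&(Q[:,2]<=z+.01)
        q=Q[k]
        if len(q):print(c,round(z,2),len(q),q.min(0).round(4),q.max(0).round(4))
E
```

```text
[-0.3983  0.0193  1.9717  0.      1.1506 -0.3169]
wrist 0.04 7010 [ 0.4966 -0.1531  0.0401] [ 0.5347 -0.1037  0.05  ]
wrist 0.05 502 [ 0.5001 -0.1354  0.05  ] [ 0.5295 -0.1058  0.06  ]
wrist 0.06 1098 [ 0.4997 -0.1304  0.06  ] [ 0.5269 -0.123   0.07  ]
wrist 0.07 1279 [ 0.4997 -0.1302  0.07  ] [ 0.5269 -0.1234  0.08  ]
wrist 0.08 1583 [ 0.4964 -0.1469  0.08  ] [ 0.5308 -0.1221  0.09  ]
wrist 0.09 4258 [ 0.485  -0.1474  0.09  ] [ 0.545  -0.1189  0.1   ]
wrist 0.1 8408 [ 0.485  -0.1468  0.1   ] [ 0.545  -0.1188  0.11  ]
wrist 0.11 3801 [ 0.485  -0.1465  0.11  ] [ 0.545  -0.1162  0.12  ]
wrist 0.12 6431 [ 0.49   -0.1286  0.12  ] [ 0.5367 -0.1159  0.13  ]
side 0.04 208 [ 0.4972 -0.1593  0.0401] [ 0.5347 -0.1014  0.0499]
side 0.05 39 [ 0.5013 -0.1314  0.0502] [ 0.5265 -0.1207  0.0597]
side 0.06 53 [ 0.5012 -0.1312  0.0603] [ 0.5265 -0.1214  0.0699]
side 0.07 55 [ 0.5012 -0.1353  0.0701] [ 0.5265 -0.121   0.0795]
side 0.08 49 [ 0.5012 -0.1409  0.0802] [ 0.5304 -0.1205  0.0897]
side 0.09 109 [ 0.4868 -0.1434  0.09  ] [ 0.5444 -0.1171  0.0999]
side 0.1 148 [ 0.4869 -0.1482  0.1   ] [ 0.545  -0.1177  0.11  ]
side 0.11 62 [ 0.4869 -0.148   0.1102] [ 0.545  -0.1141  0.12  ]
side 0.12 78 [ 0.4911 -0.1293  0.12  ] [ 0.5377 -0.1142  0.1299]
```

```bash
python3 - <<'E'
from h import *
f=grab_frame("wrist");P=cloud(f);Q=P.reshape(-1,3)
for c in("wrist","side"):
    Q=cloud(grab_frame(c)).reshape(-1,3)
    with np.errstate(invalid="ignore"):
        k=(abs(Q[:,0]-.5135)<.014)&(Q[:,1]>-.14)&(Q[:,1]<-.1205)&(Q[:,2]>.046)&(Q[:,2]<.072)
    q=Q[k];h,e=np.histogram(q[:,2],np.arange(.046,.073,.001));print(c,dict(zip((e*1000).round().astype(int).tolist(),h.tolist())))
    q=q[(q[:,2]>.058)];print(q[:,:2].min(0),q[:,:2].max(0),np.median(q[:,1]))
E
```

```text
wrist {46: 14, 47: 472, 48: 923, 49: 182, 50: 6, 51: 0, 52: 7, 53: 36, 54: 45, 55: 57, 56: 76, 57: 91, 58: 86, 59: 102, 60: 95, 61: 85, 62: 114, 63: 103, 64: 104, 65: 126, 66: 101, 67: 97, 68: 127, 69: 137, 70: 112, 71: 110}
[ 0.49954945 -0.13041695] [ 0.52687413 -0.12323658] -0.12698573013526251
side {46: 13, 47: 15, 48: 9, 49: 4, 50: 4, 51: 1, 52: 3, 53: 6, 54: 2, 55: 5, 56: 5, 57: 4, 58: 5, 59: 5, 60: 7, 61: 3, 62: 7, 63: 8, 64: 4, 65: 6, 66: 3, 67: 3, 68: 8, 69: 7, 70: 5, 71: 3}
[ 0.50123004 -0.13244898] [ 0.52654111 -0.12086853] -0.12561413836266871
```

Request:
jog_arm(motion="100 0 0 0 0 0 0; 100 0.005 0.003 0 0 0 0; 100 0.005 0.003 0 0 0 0; 100 0.005 0.003 0 0 0 0; 100 0.005 0.003 0 0 0 0")

```text
time: 5.12
tool_pos: [0.5153, -0.1334, 0.0286]
tool_rot: [0.0, 0.735, 0.678, -0.0]
contact_force: [0.8, 0.7, 0.3]
gripper_width: 0.998
grasp_force: 0.0
```

Request:
jog_arm(motion="100 0 0 0.01 0 0 0; 100 0 0 0.025 0 0 0; 100 0 0 0.035 0 0 0; 100 0 0 0.044 0 0 0; 100 0 0 0.044 0 0 0")

```text
time: 5.75
tool_pos: [0.5149, -0.1332, 0.0059]
tool_rot: [-0.001, 0.735, 0.678, -0.0]
contact_force: [0.3, -0.4, -0.1]
gripper_width: 0.999
grasp_force: 0.0
```

Request:
jog_arm(motion="0 0 0 0 0 0 0; 0 0 0 0 0 0 0; 0 0 0 0 0 0 0; 0 0 0 0 0 0 0; 0 0 0 0 0 0 0")

```text
time: 6.38
tool_pos: [0.5159, -0.1335, 0.0071]
tool_rot: [0.001, 0.735, 0.678, 0.0]
contact_force: [0.2, -0.3, 2.0]
gripper_width: 0.407
grasp_force: 61.0
```

Request:
jog_arm(motion="0 0 0 -0.02 0 0 0; 0 0 0 -0.06 0 0 0; 0 0 0 -0.12 0 0 0; 0 0 0 -0.16 0 0 0; 0 0 0 -0.16 0 0 0")

```text
time: 7.0
tool_pos: [0.5165, -0.1338, 0.0885]
tool_rot: [0.002, 0.735, 0.678, 0.001]
contact_force: [0.3, -0.1, -2.0]
gripper_width: 0.41
grasp_force: 60.7
```

```bash
python3 - <<'E'
from h import *
plan((.5195,.1385,.087),94.6)
f=grab_frame("side");P=cloud(f)
g=grab_frame("wrist");G=cloud(g)
for n,c,A in(("side",f,P),("wrist",g,G)):
    d=cut_out(n,"module")
    if d:
        m=d[0]["pixels"].astype(bool);q=A[m&np.isfinite(A[...,0])];print(n,d[0]["p"],len(q),np.percentile(q,[2,50,98],axis=0).round(4).tolist())
    print(place_of(n,"module")[:1])
a=cv2.resize(f["color"][130:280,230:430],(533,400),interpolation=cv2.INTER_CUBIC)
cv2.imwrite("pics/s2.png",cv2.resize(np.hstack([a,cv2.resize(g["color"],(533,400))]),(800,300))[...,::-1])
E
```

```text
t 7.0 tcp [ 0.5165 -0.1338  0.0885] yaw [0.0814 0.9967] F [ 0.3 -0.1 -2. ] w 0.41 60.7
shift [ 0.5433 -0.0383  0.0023] turn [ 0.0023  0.001  -0.1078]
side 0.58 516 [[0.5009, -0.1552, 0.0916], [0.5171, -0.107, 0.1222], [0.5351, -0.1018, 0.1302]]
[{'at': [0.5167, -0.1348, 0.0918], 'p': 0.89}]
wrist 0.71 18733 [[0.4978, -0.1585, 0.0956], [0.515, -0.1245, 0.1279], [0.5323, -0.1041, 0.1292]]
[{'at': [0.5179, -0.1331, 0.0879], 'p': 0.87}]
```

View pics/s2.png

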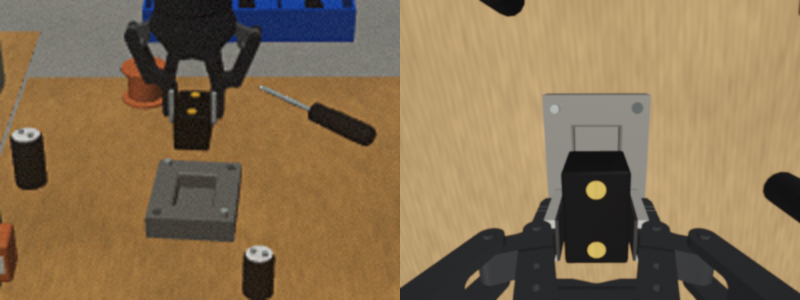

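Request:
jog_arm(motion="0 0.10 -0.008 0 0 0 -0.02; 0 0.21 -0.016 0 0 0 -0.045; 0 0.32 -0.024 0 0 0 -0.07; 0 0.43 -0.031 0 0 0 -0.09; 0 0.53 -0.038 0 0 0 -0.108")

```text
time: 7.92
tool_pos: [0.5173, 0.1342, 0.0858]
tool_rot: [-0.0, 0.678, 0.735, -0.0]
contact_force: [1.8, 0.5, -1.3]
gripper_width: 0.404
grasp_force: 60.6
```

```bash
python3 - <<'E'
from h import *
plan((.5195,.1385,.087),94.6)
s=state()
g=grab_frame("wrist");G=cloud(g);d=cut_out("wrist","module")
m=d[0]["pixels"].astype(bool) if d else None
print("mod top",d and d[0]["p"],rect(G,s["tool_pos"],.05,.123,.134,m))
print("sock wrist",rect(G,(.5195,.151),.09,.0215,.0265))
for c in("side","scene"):
    print(c,"sock",rect(cloud(grab_frame(c)),(.5195,.151),.09,.0215,.0265),[ (place_of(c,t)[0]["at"].round(4).tolist() if hasattr(place_of(c,t)[0]["at"],"round") else place_of(c,t)[0]["at"]) for t in("socket_pocket",) if place_of(c,t)])
E
```

```text
t 7.92 tcp [0.5173 0.1342 0.0858] yaw [-0.0817  0.9967] F [ 1.8  0.5 -1.3] w 0.404 60.6
shift [ 0.0083  0.0051 -0.0023] turn [-0.0007  0.      0.001 ]
mod top 0.78 (15904, [516.4, 134.7, 56.8, 36.2, -84.9], 0.127)
sock wrist (10364, [518.2, 157.0, 101.3, 70.5, -85.4], 0.0243)
side sock (1066, [519.8, 152.2, 116.9, 69.9, -85.3], 0.0236) [[0.515, 0.1335, 0.0061]]
scene sock (415, [518.6, 149.2, 119.3, 72.6, -85.9], 0.0243) [[0.5191, 0.1391, 0.0072]]
```

Request:
jog_arm(motion="0 0.006 0.007 0.02 0 0 0.006; 0 0.006 0.007 0.05 0 0 0.006; 0 0.006 0.007 0.08 0 0 0.006; 0 0.006 0.007 0.108 0 0 0.006; 0 0.006 0.007 0.108 0 0 0.006")

```text
time: 9.05
tool_pos: [0.5195, 0.1354, 0.0303]
tool_rot: [-0.001, 0.681, 0.732, -0.002]
contact_force: [0.2, 1.0, -1.3]
gripper_width: 0.408
grasp_force: 60.7
```

```bash
python3 - <<'E'
from h import *
plan((.5199,.138,.007),94.6)
s=state()
g=grab_frame("wrist");G=cloud(g);d=cut_out("wrist","module")
m=d[0]["pixels"].astype(bool) if d else None
print("mod top",d and d[0]["p"],rect(G,s["tool_pos"],.05,.067,.08,m))
print("sock wrist",rect(G,(.5195,.151),.09,.0215,.0265))
f=grab_frame("side")
a=cv2.resize(f["color"][240:360,250:410],(533,400),interpolation=cv2.INTER_CUBIC)
cv2.imwrite("pics/s3.png",cv2.resize(np.hstack([a,cv2.resize(g["color"],(533,400))]),(800,300))[...,::-1])
E
```

```text
t 9.05 tcp [0.5195 0.1354 0.0303] yaw [-0.0714  0.9974] F [ 0.2  1.  -1.3] w 0.408 60.7
shift [0.0051 0.0013 0.0467] turn [-0.0027  0.0001 -0.0059]
mod top 0.78 (15914, [518.7, 136.1, 56.6, 36.1, -85.6], 0.0715)
sock wrist (15967, [517.4, 166.8, 81.7, 70.5, -85.5], 0.0243)
```

View pics/s3.png

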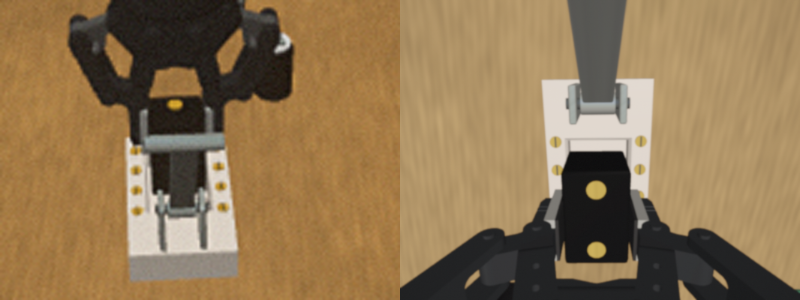

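Request:
jog_arm(motion="0 0.003 0.002 0 0 0 0; 0 0.003 0.002 0.01 0 0 0; 0 0.003 0.002 0.02 0 0 0; 0 0.003 0.002 0.03 0 0 0; 0 0.003 0.002 0.03 0 0 0")

```text
time: 9.82
tool_pos: [0.5214, 0.1371, 0.0167]
tool_rot: [-0.001, 0.681, 0.732, -0.001]
contact_force: [-1.3, 0.2, -1.8]
gripper_width: 0.406
grasp_force: 60.7
```

Request:
jog_arm(motion="0 0 0 0.006 0 0 0; 0 0 0 0.012 0 0 0; 0 0 0 0.017 0 0 0; 0 0 0 0.019 0 0 0; 0 0 0 0.019 0 0 0")

```text
time: 10.45
tool_pos: [0.522, 0.1372, 0.008]
tool_rot: [-0.0, 0.681, 0.732, -0.0]
contact_force: [0.2, 0.4, -1.9]
gripper_width: 0.408
grasp_force: 60.7
```

Request:
jog_arm(motion="0 0 0 0.002 0 0 0; 100 0 0 0.002 0 0 0; 100 0 0 0.002 0 0 0; 100 0 0 0.002 0 0 0; 100 0 0 0.002 0 0 0")

```text
time: 11.08
tool_pos: [0.5223, 0.1372, 0.0073]
tool_rot: [0.0, 0.681, 0.732, 0.0]
contact_force: [0.0, 0.4, 0.2]
gripper_width: 1.0
grasp_force: 0.0
```

Request:
jog_arm(motion="100 0 0 -0.02 0 0 0; 100 0 0 -0.06 0 0 0; 100 0 0 -0.12 0 0 0; 100 0 0 -0.2 0 0 0; 100 0 0 -0.28 0 0 0")

```text
time: 11.7
tool_pos: [0.522, 0.1372, 0.149]
tool_rot: [0.0, 0.681, 0.732, 0.0]
contact_force: [0.3, 0.3, 0.6]
gripper_width: 1.0
grasp_force: 0.0
```

```bash
python3 - <<'E'
from h import *
plan((.5199,.138,.007),94.6)
g=grab_frame("wrist");G=cloud(g)
print("mod top",rect(G,(.52,.138),.036,.043,.056))
print("sock wrist",rect(G,(.5195,.151),.09,.0215,.0265))
with np.errstate(invalid="ignore"):
    for c in("wrist","side","scene"):
        d=cut_out(c,"lever_bar");f=grab_frame(c);P=cloud(f)
        print(c,[(np.round(place_of(c,t)[0]["at"],4).tolist()) for t in("lever_bar","lever_hinge","module") if place_of(c,t)])
E
```

```text
t 11.7 tcp [0.522  0.1372 0.149 ] yaw [-0.0715  0.9974] F [0.3 0.3 0.6] w 1.0 0.0
shift [ 0.0019 -0.0043  0.2839] turn [ 0.0004 -0.     -0.0058]
mod top (4419, [521.1, 138.0, 56.1, 36.0, -85.9], 0.0482)
sock wrist (9139, [518.8, 150.1, 115.4, 70.1, -85.3], 0.0243)
wrist [[0.5133, 0.1973, 0.0512], [0.5219, 0.1388, 0.011]]
side [[0.5119, 0.2518, 0.1586], [0.5144, 0.1976, 0.0526], [0.5234, 0.1336, 0.009]]
scene [[0.5125, 0.251, 0.1565], [0.5139, 0.1971, 0.0542]]
```

Request:
jog_arm(motion="0 0 0 -0.08 0 0 0; 0 0 0 -0.12 0 0 0; 0 0.1 0 -0.12 0 0 0; 0 0.2 -0.002 -0.12 0 0 0; 0 0.304 -0.003 -0.12 0 0 0")

```text
time: 13.48
tool_pos: [0.5097, 0.29, 0.2074]
tool_rot: [0.0, 0.682, 0.732, 0.0]
contact_force: [0.5, 0.1, -0.1]
gripper_width: -0.002
grasp_force: 0.0
```

```bash
python3 - <<'E'
from h import *
plan((.510,.288,.118),94.6)
s=state();x,y,z=s["tool_pos"]
for c in("wrist","side"):
    Q=cloud(grab_frame(c)).reshape(-1,3)
    with np.errstate(invalid="ignore"):
        k=(abs(Q[:,0]-x)<.017)&(abs(Q[:,1]-y)<.016)&(Q[:,2]>.1)&(Q[:,2]<.27)
    q=Q[k];print(c,len(q),np.percentile(q,[0,1,3,50,97,100],axis=0).round(4).tolist() if len(q) else "")
E
```

```text
t 13.47 tcp [0.5097 0.29   0.2074] yaw [-0.0708  0.9975] F [ 0.5  0.1 -0.1] w -0.002 0.0
shift [-0.0041  0.0002  0.1788] turn [ 0.0005 -0.0001 -0.0063]
wrist 4560 [[0.4927, 0.2791, 0.2311], [0.4951, 0.2808, 0.233], [0.4959, 0.2837, 0.2348], [0.5085, 0.3005, 0.2546], [0.5208, 0.3022, 0.2687], [0.5263, 0.3037, 0.27]]
side 312 [[0.4937, 0.2842, 0.2279], [0.4949, 0.2871, 0.2289], [0.4949, 0.2934, 0.2341], [0.5079, 0.3031, 0.2518], [0.5217, 0.3057, 0.268], [0.5263, 0.306, 0.2699]]
```

Request:
jog_arm(motion="0 0 0 0.08 0 0 0; 0 0 0 0.179 0 0 0; 0 0 0 0.179 0 0 0; 0 -0.03 0 0.179 0 0 0; 0 -0.05 0 0.179 0 0 0")

```text
time: 14.2
tool_pos: [0.5136, 0.2635, 0.1209]
tool_rot: [0.001, 0.682, 0.732, 0.003]
contact_force: [0.4, 2.2, 1.9]
gripper_width: 0.002
grasp_force: 0.8
```

Request:
jog_arm(motion="0 -0.045 0.001 0 0 0 0; 0 -0.09 0.001 0 0 0 0; 0 -0.135 0.001 0 0 0 0; 0 -0.18 0.002 0 0 0 0; 0 -0.22 0.002 0 0 0 0")

```text
time: 14.82
tool_pos: [0.5216, 0.1529, 0.1197]
tool_rot: [0.001, 0.682, 0.732, 0.001]
contact_force: [0.1, 1.3, -0.4]
gripper_width: -0.002
grasp_force: 0.4
```

```bash
python3 - <<'E'
from h import *
plan((.52,.155,.118),94.6)
for c in("side","scene"):
    f=grab_frame(c);print(c,[(round(float(d["p"]),2),np.round(d["at"],4).tolist()) for d in place_of(c,"lever_bar")[:2]])
    if c=="side":cv2.imwrite("pics/s4.png",cv2.resize(f["color"][180:390,200:480],(560,420))[...,::-1])
E
```

```text
t 14.82 tcp [0.5216 0.1529 0.1197] yaw [-0.0708  0.9975] F [ 0.1  1.3 -0.4] w -0.002 0.4
shift [ 0.0043 -0.0028  0.0033] turn [ 0.0023 -0.0004 -0.0063]
side [(0.67, [0.5192, 0.1282, 0.155])]
scene [(0.56, [0.5168, -0.1319, 0.0047]), (0.49, [0.5215, 0.1308, 0.1513])]
```

View pics/s4.png

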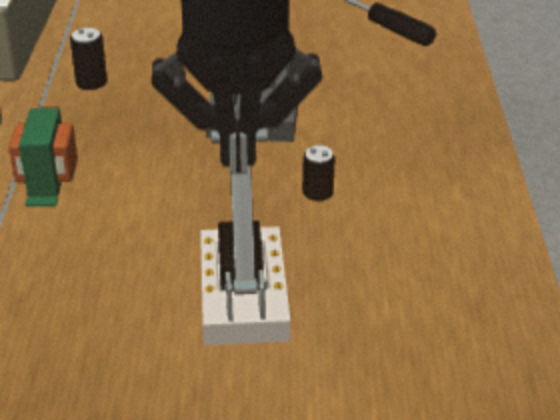

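Request:
jog_arm(motion="0 0.02 0 0 0 0 0; 0 0.02 0 -0.09 0 0 0; 0 0.02 0 -0.09 0 0 0; 0 -0.052 0 -0.09 0 0 0; 0 -0.052 0 -0.09 0 0 0")

```text
time: 15.65
tool_pos: [0.5219, 0.1277, 0.1618]
tool_rot: [-0.0, 0.682, 0.732, -0.0]
contact_force: [-0.1, -0.1, -0.6]
gripper_width: 0.001
grasp_force: 0.0
```

```bash
python3 - <<'E'
from h import *
plan((.52,.128,.136),94.6)
for c in("side","scene"):
    print(c,[(round(float(d["p"]),2),np.round(d["at"],4).tolist()) for d in (grab_frame(c),place_of(c,"lever_bar"))[1][:2]])
s=state()["tool_pos"]
for th in(50,45,38,30,22,15,8,3,0):
    t=np.radians(th);print(th,"shift x",round(((.1955-.12*np.cos(t))-s[1])/.5,3),"z",round((s[2]-(.052+.12*np.sin(t)+.005-.024))/.5,3))
E
```

```text
t 15.65 tcp [0.5219 0.1277 0.1618] yaw [-0.0703  0.9975] F [-0.1 -0.1 -0.6] w 0.001 0.0
shift [ 0.0008 -0.0037  0.0515] turn [-0.0008  0.0001 -0.0066]
side [(0.93, [0.5209, 0.1299, 0.1525]), (0.37, [0.5144, 0.1966, 0.054])]
scene [(0.48, [0.5235, 0.1312, 0.1511])]
50 shift x -0.021 z 0.074
45 shift x -0.037 z 0.088
38 shift x -0.056 z 0.11
30 shift x -0.075 z 0.138
22 shift x -0.09 z 0.168
15 shift x -0.099 z 0.196
8 shift x -0.105 z 0.225
3 shift x -0.107 z 0.245
0 shift x -0.107 z 0.258
```

Request:
jog_arm(motion="0 -0.005 0 0.052 0 0 0; 0 -0.021 0 0.074 0 0 0; 0 -0.037 0 0.088 0 0 0; 0 -0.056 0 0.11 0 0 0; 0 -0.075 0 0.138 0 0 0")

```text
time: 16.48
tool_pos: [0.5251, 0.0909, 0.0931]
tool_rot: [0.0, 0.681, 0.732, 0.0]
contact_force: [1.2, -0.3, -0.0]
gripper_width: -0.0
grasp_force: 0.4
```

```bash
python3 - <<'E'
from h import *
plan((.524,.0755,.033),94.6)
for c in("side","scene"):
    print(c,[(round(float(d["p"]),2),np.round(d["at"],4).tolist()) for d in (grab_frame(c),place_of(c,"lever_bar"))[1][:2]])
s=state()["tool_pos"]
for th in(25,20,15,10,5,0):
    t=np.radians(th);print(th,"shift x",round(((.1955-.12*np.cos(t))-s[1])/.5,3),"z",round((s[2]-(.052+.12*np.sin(t)+.005-.024))/.5,3))
E
```

```text
t 16.48 tcp [0.5251 0.0909 0.0931] yaw [-0.0721  0.9974] F [ 1.2 -0.3 -0. ] w -0.0 0.4
shift [-0.0305 -0.0046  0.1201] turn [ 0.0005 -0.0002 -0.0054]
side [(0.6, [0.5231, 0.0902, 0.1062])]
scene [(0.49, [0.5257, 0.0859, 0.1056])]
25 shift x -0.009 z 0.017
20 shift x -0.017 z 0.036
15 shift x -0.023 z 0.056
10 shift x -0.027 z 0.077
5 shift x -0.03 z 0.097
0 shift x -0.031 z 0.118
```

Request:
jog_arm(motion="0 -0.009 0 0.017 0 0 0; 0 -0.017 -0.001 0.036 0 0 0; 0 -0.023 -0.002 0.056 0 0 0; 0 -0.027 -0.002 0.077 0 0 0; 0 -0.03 -0.002 0.097 0 0 0")

```text
time: 17.3
tool_pos: [0.5248, 0.0755, 0.0442]
tool_rot: [-0.0, 0.681, 0.732, -0.0]
contact_force: [-0.1, -0.6, 0.7]
gripper_width: 0.001
grasp_force: 0.3
```

Request:
jog_arm(motion="0 -0.001 0 0.008 0 0 0; 0 -0.001 0 0.014 0 0 0; 0 -0.001 0 0.018 0 0 0; 0 -0.001 0 0.022 0 0 0; 0 -0.001 0 0.022 0 0 0")

```text
time: 17.92
tool_pos: [0.5253, 0.0753, 0.0362]
tool_rot: [-0.0, 0.681, 0.732, -0.0]
contact_force: [-6.7, 0.0, 12.1]
gripper_width: -0.001
grasp_force: 5.8
```

```bash
python3 - <<'E'
from h import *
plan((.524,.0755,.033),94.6)
for c in("side","scene"):
    f=grab_frame(c);P=cloud(f)
    print(c,[(round(float(d["p"]),2),np.round(d["at"],4).tolist()) for d in place_of(c,"lever_bar")[:2]])
    with np.errstate(invalid="ignore"):
        for y in(.10,.12,.14,.16,.18):
            k=(abs(P[...,0]-(.52-(y-.1385)*.08))<.006)&(abs(P[...,1]-y)<.006)&(P[...,2]>.03)&(P[...,2]<.09)
            print(y,k.sum(),np.median(P[k][:,2]).round(4) if k.any() else "",end="; ")
    print()
E
```

```text
t 17.93 tcp [0.5253 0.0753 0.0362] yaw [-0.0717  0.9974] F [-6.7  0.  12.1] w -0.001 5.8
shift [ 0.0006 -0.0026  0.0065] turn [-0.0004  0.0001 -0.0057]
side [(0.82, [0.5252, 0.0749, 0.0516]), (0.62, [0.7053, -0.1856, 0.0007])]
0.1 29 0.0527; 0.12 32 0.0531; 0.14 33 0.0531; 0.16 35 0.0534; 0.18 36 0.0532; 
scene [(0.65, [0.5286, 0.0742, 0.0511])]
0.1 11 0.0537; 0.12 7 0.0539; 0.14 9 0.0535; 0.16 15 0.0536; 0.18 16 0.0547;
```

Request:
jog_arm(motion="0 0 0 -0.03 0 0 0; 0 0 0 -0.08 0 0 0; 0 0 0 -0.16 0 0 0; 0 0 0 -0.26 0 0 0; 0 0 0 -0.32 0 0 0")

```text
time: 18.75
tool_pos: [0.5263, 0.0753, 0.198]
tool_rot: [0.002, 0.681, 0.732, 0.002]
contact_force: [-0.0, -0.4, -0.7]
gripper_width: 0.004
grasp_force: 0.0
```

```bash
python3 - <<'E'
from h import *
plan((.524,.0755,.033),94.6)
f=grab_frame("wrist");P=cloud(f);cv2.imwrite("pics/w9.png",f["color"][...,::-1])
with np.errstate(invalid="ignore"):
    for y in(.10,.12,.14,.16,.18):
        k=(abs(P[...,0]-(.52-(y-.1385)*.08))<.006)&(abs(P[...,1]-y)<.006)&(P[...,2]>.03)&(P[...,2]<.09)
        print(y,k.sum(),np.median(P[k][:,2]).round(4) if k.any() else "",end="; ")
print(rect(P,(.5195,.138),.036,.045,.051),rect(P,(.5195,.151),.09,.0215,.0265))
E
```

```text
t 18.75 tcp [0.5263 0.0753 0.198 ] yaw [-0.0716  0.9974] F [-0.  -0.4 -0.7] w 0.004 0.0
shift [ 0.0008 -0.0064  0.33  ] turn [ 0.0035  0.0002 -0.0058]
0.1 257 0.0542; 0.12 277 0.0543; 0.14 289 0.0544; 0.16 308 0.0543; 0.18 327 0.0542; (2104, [521.2, 137.6, 55.8, 35.9, -85.3], 0.0482) (7440, [518.8, 150.5, 115.2, 70.2, -85.3], 0.0243)
```

View pics/w9.png

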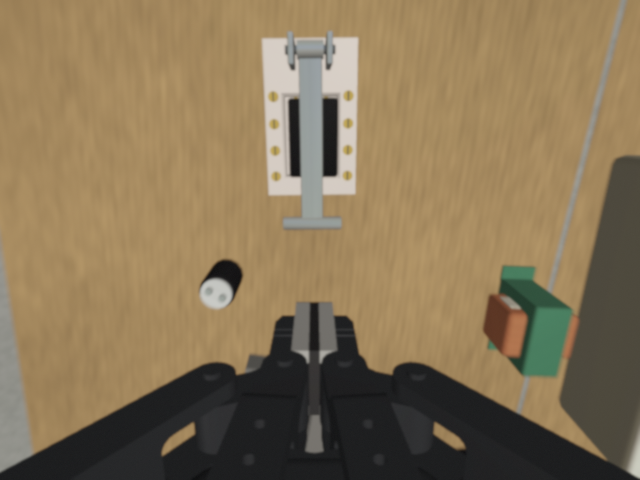

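The picture shows the module in the pocket at (313,137) and the level strap running from the hinge at (311,48) to the bar at (312,223). The gripper is clear of everything.

```bash
python3 -c "
from plant import *
print(job_done())"
```

```text
the job is handed in; nothing more can be done
None
```

The module sits fully home in the socket (about 1.5 mm off the pocket centre) and the lever is level on its stop. No bystander was touched and the job is handed in, with no verdict returned; the first grasp closed on air because the fingertips sit about 24 mm higher than the reported TCP, which I then corrected for.

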